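# Stand the rod electrode in its gated holder cup

### The arm

A 6-joint arm with a two-finger parallel gripper is mounted at the origin on the work surface. World frame = base frame: x ahead of the robot, y to its left, z up, the work surface at z = 0. Lengths are in m, angles in rad, forces in N, time in s.
With the tool pointing down it reaches from about 0.3 to 0.775 m from the base axis. Payload 14.6 kg.
Tool frame: the origin (TCP) lies on the centre line of the jaws, within the pads' length; the fingertips stand 25 mm ahead of it and the grasp point (between the pads) lies 6 mm ahead of it; z points along the fingers, y is the line along which they close (so a half turn about z gives the same grasp; the last joint's range is limited). The gripper opens to 94 mm and grips with 3 to 60 N. Pads are 16 mm wide; open, the fingers measure 119 mm over their backs; the gripper's body (75 mm by 177 mm) begins 78 mm behind the grasp point.
Start: joints at [1.222, 0.3, 1.521, -0, 1.321, -0.067], TCP at [0.153, 0.528, 0.23] pointing down, gripper open.
Joint ranges: [-3.03, 3.03], [-0.79, 2.21], [0.23, 2.52], [-1.04, 4.18], [0, 3.07], [-2.55, 2.55]. Speed limits (rad/s): [2.22, 2.22, 2.57, 3.14, 3.14, 3.14].

### API

Orientations are given as a unit quaternion [x, y, z, w].
In Python, from rig import r gives the robot as it stands. The module is installed in compiled form; this text tells all that it offers.
- The arm moves only by the tool move_arm, never from a script. Its argument "commands" is a list that holds one entry, the list of rows, each a list of 7 numbers: the turn, a rotation vector about the world's x, y, z each as a share of pi rad, from -1 to 1, then the shift along the world's x, y, z each as a share of 0.4 m, from -1 to 1, then the opening, from 0 (shut) to 1 (fully open). In form: [[[wx, wy, wz, x, y, z, gripper], ...]]. A call has 1 to 8 rows; each row shifts and turns the commanded pose from where the row before left it; what a row does not reach is not made up. A row lasts 1/10 s, in which the tool goes at most 50 mm and 8.59 degrees, less where a joint would pass 70% of its speed; a pose out of reach is approached as far as the arm can. A call with a number of a shift or a turn outside -1 to 1 is refused whole. A call with a gripper value outside its range is refused whole. The fingers move at their own pace and stop on an object; "newtons" is the grip in N (left out, the last holds). Time passes only in rows, so rows that do not move let the fingers close. It gives the time, the measured TCP pose, the force, the opening and the grip force at its end, in the units of the state.
- r.state(): the state, without advancing time (a new reading comes with each control period).
- r.read_camera(name): name is "side" or "top" or "wrist"; returns a dict with "frame" (384x512x3 uint8, red, green, blue), "depth" (384x512 float32, m along the optical axis (not along the pixel's ray), 0 where there is no reading), "K" (3x3 intrinsics, pixels), "R" (3x3) and "t" (3): a world point X has camera coordinates R X + t; the wrist camera has in their place "tool_from_camera" (4x4, takes a point from camera to tool coordinates, whose origin is the TCP and whose axes are the flange's). Camera axes: x right, y down, z forward; pixel columns grow to the right and rows downward; lengths in m; the calibration is good to about 2 mm. A picture is of the moment at which its call begins: read the wrist's pose just before it.
- r.sign_off(): hands the job in; it is judged then, once.
The state is a dict: "clock": time; "joint_positions": joint angles; "qvel": joint speeds; "effort": joint torques, N m; "tcp_pos": TCP position; "eef_rot": TCP orientation; "wrist_force": force on the tool from outside, world axes, zero at the start; "ft_torque": the same for the moment, N m; "grip_width": finger opening in m; "gripper_force": force on a finger pad.
Only numpy, scipy, OpenCV 4.12 (cv2) and the standard library are available. Lean on these libraries where they do the work, as an engineer would, in place of code of your own. Each camera call takes 0.05 s, during which the arm holds its last target. There are 200 camera calls.

### The job

Put the loose rod electrode away: pull the holder's push-pull knob out until it clicks and stays out, then lay the electrode in the V trough of the sloping rest, foot down against the stop, and let go of it. Then take it again stand it upright, foot down, in the holder's cup without dropping it in, let go, and push the knob fully home so that the gate closes on the rod. Do not knock the flask or the jar about.

Things in the scene. Friction and masses are not known exactly. Their poses are not given: they have to be found in the camera images.
- holder: Electrode holder, fixed: aluminium base plate 200 (x) x 100 (y) x 12 mm. Origin: centre of the plate's underside; z up; its -x end is the knob's end and looks roughly to the robot. A grey block (35 x 56 mm, 100 mm high, x = -15 to +20 mm) carries the knob; behind it a white round cup stands with its axis at x = +50 mm.
- knob (a joint): Push-pull knob: 0 = fully home (in), 0.024 m = fully out, sliding level along the holder's -x. It carries a steel gate just above the cup's rim (34 mm wide): home, its edge is 3 mm short of the cup's axis on the knob's side; out, the mouth is clear. A click spring holds it at either end: about 7 N starts it; past the middle it snaps on by itself if free.
- knob_grip (a point): Centre of the black round knob, moving with it: 28 mm diameter, 22 mm long along the holder's x (11 mm either side of this point), level axis 87 mm above the bench; when home a 20 mm gap (thin 10 mm stem) lies between it and the grey block. Axes as the holder's.
- cup_floor (a point): Middle of the inside floor of the holder's white cup, 17 mm above the bench. Inside the cup is round and tapers: about 18 mm diameter at the floor, 32 mm at the rim, 65 mm deep.
- cup_rim (a point): Centre of the cup's mouth, 82 mm above the bench; outside diameter there 40 mm.
- rest: White sloping rest, fixed to the bench: base plate 160 (x) x 80 (y) x 10 mm, origin at the centre of its underside, z up. It carries a V trough that rises at 45 degrees towards the rest's -x, roughly to the robot.
- trough: V trough of the rest, 105 mm long, 34 mm across its upper edges. Its +x axis runs up the slope along the axis of a 12 mm rod lying in it; its y is level. Origin: where the middle of that rod's foot rests, on the stop plate at the lower end, 34 mm above the bench. The upper edges stand 9 mm above that line, square to it; beyond x = 105 mm the rod overhangs freely.
- electrode: Loose rod electrode, about 80 g, 180 mm long: black round shaft 12 mm diameter, 150 mm long, then a white square head 18 x 18 x 30 mm. Origin: centre of the shaft's bare end (foot); +x runs along the rod to the head, y and z square to the head's flats. It first lies on the bench, head roughly towards the robot. Balance point 80 to 90 mm from the foot.
- electrode_head (a point): Centre of the end face of the electrode's head, 180 mm from the foot on the rod's axis.
- flask: Loose conical glass flask, 80 mm diameter at the foot, 125 mm high; origin at the centre of its underside, z up.
- jar: Loose glass jar with a metal lid, 60 mm diameter, 105 mm high; origin at the centre of its underside, z up.

How it is judged:
By the outcome, as a careful person would: the job done as asked, in the order asked, and still so for the second after the job is handed in, with the robot touching nothing.
It also fails if it takes over 67 s, if anything falls off the work surface, if the arm or the gripper's body presses on something with over 40 N, if the wrist force passes 120 N, or if a joint passes its speed limit or range.

## Working session

There is one attempt and no reset: what is moved stays moved. The work goes in short steps, Python scripts to look and compute and a tool call to move; the robot and the scene stay as the last step left them, time stands still between calls to the robot, and variables do not carry over. Pictures are saved under pics/ and viewed, at most 10 in all, crops included, and the job is handed in when it is done.

Besides the shell and the picture viewer there is one more tool, called after "Emit:" as name(argument=value, ...) on one line, values as JSON. move_arm: Moves the arm, as the interface text tells. Shift numbers are shares of 0.4 m and turn numbers shares of pi rad, none past 1 either way. Its arguments: {"type":"object","properties":{"commands":{"type":"array","items":{"type":"array","items":{"type":"array","items":{"type":"number"}}}},"newtons":{"type":"number"}},"required":["commands"]}

```bash
mkdir -p pics
cat > h.py <<'E'
import numpy as np, cv2
from rig import r
def grab(n,f=None):
    s=r.state(); c=r.read_camera(n)
    if f: cv2.imwrite('pics/'+f,cv2.cvtColor(c['frame'],cv2.COLOR_RGB2BGR))
    np.savez('pics/'+n+'.npz',**c); return s,c
def pt(c,u,v,d=None):
    if d is None:
        w=c['depth'][int(v)-1:int(v)+2,int(u)-1:int(u)+2]; d=np.median(w[w>0])
    p=d*np.linalg.inv(c['K'])@[u,v,1]
    return c['R'].T@(p-c['t'])
def cloud(c):
    v,u=np.mgrid[:384,:512]; d=c['depth']
    p=np.stack([u*d,v*d,d],-1)@np.linalg.inv(c['K']).T
    return (p-c['t'])@c['R']
E
python3 - <<'E'
from h import *
for n in ('top','side'):
    s,c=grab(n,n+'0.png'); print(n,c['K'][0,0],(-c['R'].T@c['t']).round(3),c['R'].round(2).tolist())
print(s)
a=cv2.imread('pics/top0.png');cv2.imwrite('pics/top0b.png',cv2.resize(a,(800,600)))
a=cv2.imread('pics/side0.png');cv2.imwrite('pics/side0b.png',cv2.resize(a,(800,600)))
E
```

```text
top 357.06024068648986 [0.455 0.008 0.914] [[0.02, -1.0, -0.0], [-0.99, -0.02, -0.14], [0.14, 0.0, -0.99]]
side 446.6712853073557 [0.303 0.564 0.695] [[-0.89, -0.45, -0.01], [-0.32, 0.64, -0.7], [0.32, -0.63, -0.71]]
{'clock': 0.05, 'joint_positions': array([ 1.22240538e+00,  3.00474236e-01,  1.52154026e+00, -3.06382014e-06,
        1.32071100e+00, -6.65947634e-02]), 'qvel': array([-0.00120796, -0.00093033, -0.00055201, -0.00102106,  0.00061897,
        0.00229926]), 'effort': array([ 1.83847704e-03, -5.33213532e+01, -3.53715920e+01,  7.10871164e-02,
        2.34914728e-02, -4.28058161e-05]), 'tcp_pos': array([0.15286999, 0.5280984 , 0.22990186]), 'eef_rot': array([ 1.40431965e-01,  9.90090169e-01, -5.54576870e-04, -1.15234504e-04]), 'wrist_force': array([ 0.26611929,  0.40851139, -0.29432703]), 'ft_torque': array([ 0.01132954, -0.00061618,  0.00214044]), 'gripper_force': 0.0, 'grip_width': 0.09392843978495422}
```

View pics/top0b.png

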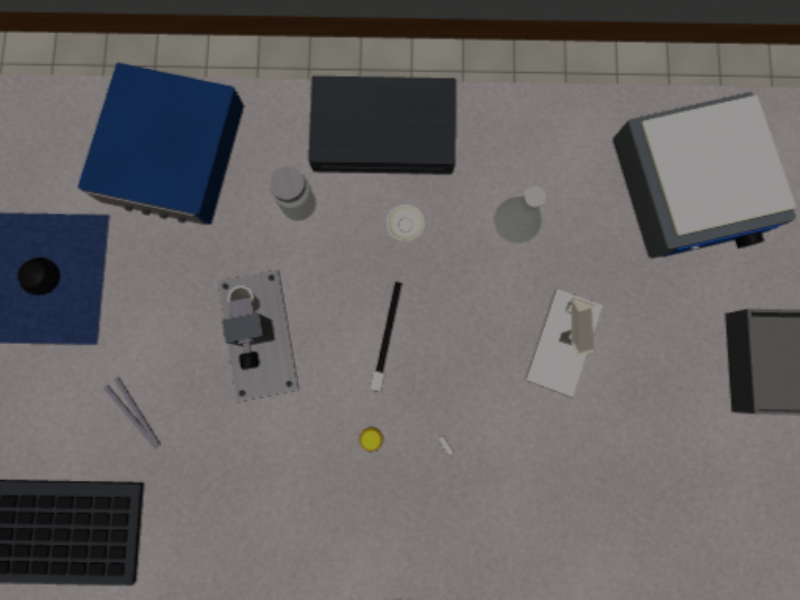

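View pics/side0b.png

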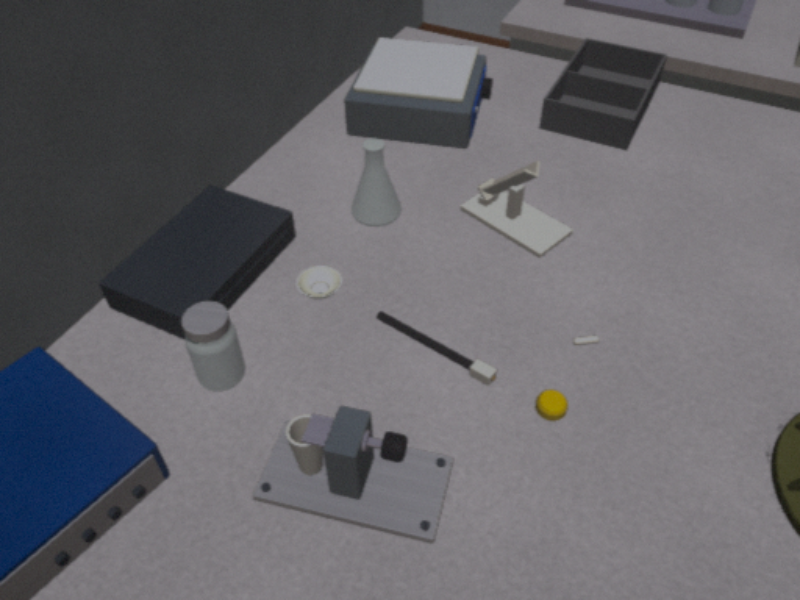

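The top picture shows the holder plate at about (221–298, 271–401), the electrode from its foot (398,283) to its head (377,390), the rest plate at (527–602, 290–396), the flask at (518,220) and the jar at (297,205). The side picture shows the same layout, with the knob home.

```bash
cat >> h.py <<'E'
def ray(c,u,v,z):
    o=-c['R'].T@c['t']; d=c['R'].T@np.linalg.inv(c['K'])@[u,v,1]
    return o+d*(z-o[2])/d[2]
def load(n): return dict(np.load('pics/'+n+'.npz'))
E
python3 - <<'E'
from h import *
np.set_printoptions(precision=4,suppress=True)
c=load('top'); s=load('side'); k=1.5625
def q(c,l,z): return np.array([ray(c,u/k,v/k,z)[:2] for u,v in l])
print('holder top',q(c,[(221,283),(278,271),(298,388),(238,401)],.012))
print('holder side',q(s,[(453,459),(434,536),(255,497),(278,425)],.012))
print('rest top',q(c,[(560,290),(602,304),(574,396),(527,381)],.01))
print('rest side',q(s,[(571,231),(541,253),(461,210),(484,192)],.01))
print('rod foot/head top',q(c,[(398,283)],.006),q(c,[(377,390)],.009), 'side',q(s,[(380,316)],.006),q(s,[(487,375)],.009))
for n,cc in(('top',c),('side',s)):
    P=cloud(cc); ok=cc['depth']>0
    hsv=cv2.cvtColor(cc['frame'],cv2.COLOR_RGB2HSV)
    x,y,z=P[...,0],P[...,1],P[...,2]
    m=ok&(abs(x-.45)<.25)&(abs(y)<.4)
    print(n,'bench z',np.median(z[m]))
    # dark rod
    m=ok&(abs(x-.49)<.12)&(abs(y-.0)<.06)&(cc['frame'].max(-1)<45)&(z<.03)
    p=P[m]; print('rod',m.sum(),p.mean(0),p.std(0)); d=np.linalg.svd(p-p.mean(0))[2][0]; t=(p-p.mean(0))@d; print(d,p.mean(0)+d*t.min(),p.mean(0)+d*t.max())
    # knob
    m=ok&(abs(x-.45)<.15)&(abs(y-.24)<.1)&(z>.07)&(z<.11)&(cc['frame'].max(-1)<45)
    p=P[m]; print('knob',m.sum(),p.mean(0),p.min(0),p.max(0))
    m=ok&(abs(x-.45)<.15)&(abs(y-.24)<.1)&(z>.095)
    p=P[m]; print('block top',m.sum(),p.mean(0),p.min(0),p.max(0))
    rc=cv2.minAreaRect(p[:,:2].astype(np.float32)*1000);print(rc)
    m=ok&(abs(x-.45)<.15)&(abs(y-.24)<.1)&(z>.006)&(z<.02)
    rc=cv2.minAreaRect(P[m][:,:2].astype(np.float32)*1000);print('holder',rc)
    m=ok&(abs(x-.45)<.12)&(abs(y+.25)<.1)&(z>.005)&(z<.02)
    rc=cv2.minAreaRect(P[m][:,:2].astype(np.float32)*1000);print('rest',rc)
    m=ok&(abs(x-.45)<.12)&(abs(y+.25)<.1)&(z>.03)
    rc=cv2.minAreaRect(P[m][:,:2].astype(np.float32)*1000);print('trough',rc,P[m][:,2].max())
E
```

```text
holder top [[0.6123 0.3005]
 [0.6341 0.2078]
 [0.4442 0.1667]
 [0.422  0.2614]]
holder side [[0.4418 0.1724]
 [0.4232 0.263 ]
 [0.6125 0.3086]
 [0.6414 0.2214]]
rest top [[ 0.6111 -0.2565]
 [ 0.5891 -0.3247]
 [ 0.4396 -0.275 ]
 [ 0.462  -0.2001]]
rest side [[ 0.4404 -0.2654]
 [ 0.4649 -0.1984]
 [ 0.6087 -0.2385]
 [ 0.5938 -0.297 ]]
rod foot/head top [[0.6187 0.0098]] [[0.4433 0.0404]] side [[0.6186 0.0126]] [[0.4524 0.0439]]
top bench z 0.0004553308590930053
rod 201 [0.5414 0.0254 0.0128] [0.0391 0.008  0.0021]
[-0.9815  0.1896  0.0255] [0.6104 0.0121 0.011 ] [0.475  0.0382 0.0145]
knob 172 [0.5014 0.2217 0.0935] [0.4737 0.207  0.0703] [0.5521 0.2546 0.1031]
block top 474 [0.5216 0.2344 0.0998] [0.4737 0.207  0.095 ] [0.552  0.2654 0.1044]
((511.12677001953125, 232.59112548828125), (76.89376831054688, 55.95473098754883), 12.180020332336426)
holder ((470.6429443359375, 227.71173095703125), (276.5826721191406, 110.73503112792969), 8.04840087890625)
rest ((490.10205078125, -229.385986328125), (162.0379180908203, 176.53492736816406), 84.18708038330078)
trough ((537.8053588867188, -266.11
[... 156 characters left out ...]
5] [0.0371 0.0073 0.002 ]
[-0.982   0.1879  0.0187] [0.6099 0.0168 0.0112] [0.4794 0.0417 0.0137]
knob 215 [0.484  0.2353 0.0968] [0.4725 0.2201 0.0731] [0.5125 0.26   0.103 ]
block top 911 [0.5211 0.2394 0.1   ] [0.4729 0.2104 0.095 ] [0.5533 0.2693 0.1033]
((511.8993835449219, 235.47511291503906), (77.36895751953125, 55.565452575683594), 12.040026664733887)
holder ((524.712890625, 218.56497192382812), (181.9410858154297, 139.07391357421875), 11.65146255493164)
rest ((490.2466125488281, -251.19586181640625), (106.67630004882812, 168.04843139648438), 83.43254852294922)
trough ((536.894287109375, -262.8309631347656), (35.11771011352539, 74.77669525146484), 71.298095703125) 0.11446967324455315
```

Run:
```python
import cv2,numpy as np
t=cv2.imread('pics/top0.png'); s=cv2.imread('pics/side0.png')
a=cv2.resize(t[165:265,125:205],None,fx=4,fy=4,interpolation=2) #320x400
b=cv2.resize(s[250:350,155:295],None,fx=3.4,fy=4,interpolation=2)
b=cv2.resize(s[250:350,155:275],(480,400),interpolation=2)
cv2.imwrite('pics/c1.png',np.clip(np.hstack([a,b])*1.6,0,255).astype(np.uint8))
```

```text
(no output)
```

View pics/c1.png

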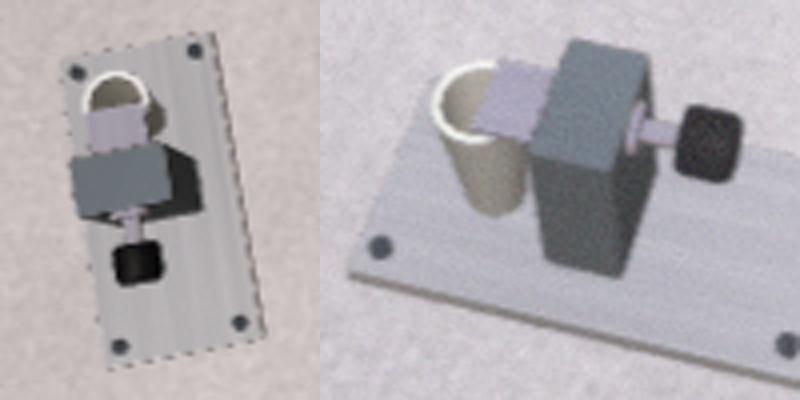

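The enlarged crop shows the knob home, with its centre at about (137,262) in the left half, and the gate covering half of the cup mouth. I'm moving to hover above the knob, with the jaws across the holder's y.

Emit:
move_arm(commands=[[[0, 0, 0.0112, 0.0592, -0.0535, 0, 1], [0, 0, 0.0112, 0.0592, -0.0535, 0, 1], [0, 0, 0.0112, 0.0592, -0.0535, 0, 1], [0, 0, 0.0112, 0.0592, -0.0535, 0, 1], [0, 0, 0.0112, 0.0592, -0.0535, 0, 1], [0, 0, 0.0112, 0.0592, -0.0535, 0, 1], [0, 0, 0.0112, 0.0592, -0.0535, 0, 1]]], newtons=30)

```text
clock: 0.8
tcp_pos: [0.3194, 0.3774, 0.2302]
eef_rot: [0.017, 1.0, -0.0, -0.0]
wrist_force: [0.1, -0.4, 1.3]
grip_width: 0.0937
gripper_force: 0.0
```

Emit:
move_arm(commands=[[[0, 0, 0.0112, 0.0592, -0.0535, 0, 1], [0, 0, 0.0112, 0.0592, -0.0535, 0, 1], [0, 0, 0.0112, 0.0592, -0.0535, 0, 1], [0, 0, 0.0112, 0.0592, -0.0535, 0, 1], [0, 0, 0.0112, 0.0592, -0.0535, 0, 1], [0, 0, 0.0112, 0.0592, -0.0535, 0, 1], [0, 0, 0.0112, 0.0592, -0.0535, 0, 1], [0, 0, 0, 0, 0, 0, 1]]])

```text
clock: 1.6
tcp_pos: [0.4862, 0.2265, 0.2299]
eef_rot: [-0.104, 0.995, -0.0, -0.0]
wrist_force: [0.2, 0.5, -0.2]
grip_width: 0.0941
gripper_force: 0.0
```

```bash
cat >> h.py <<'E'
from scipy.spatial.transform import Rotation as Ro
def wrist(f=None):
    s,c=grab('wrist',f); T=np.eye(4); T[:3,:3]=Ro.from_quat(s['eef_rot']).as_matrix(); T[:3,3]=s['tcp_pos']
    M=np.linalg.inv(T@c['tool_from_camera']); c['R']=M[:3,:3]; c['t']=M[:3,3]; np.savez('pics/wrist.npz',**c); return s,c
E
python3 - <<'E'
from h import *
np.set_printoptions(precision=4,suppress=True)
s,c=wrist('w1.png'); print(s['tcp_pos'],s['eef_rot'],s['joint_positions'],c['tool_from_camera'])
a=cv2.imread('pics/w1.png');cv2.imwrite('pics/w1b.png',cv2.resize(a,(800,600)))
P=cloud(c);ok=c['depth']>0;x,y,z=P[...,0],P[...,1],P[...,2]
m=ok&(abs(x-.45)<.15)&(abs(y-.24)<.1)&(z>.095)&(z<.11); print(cv2.minAreaRect(P[m][:,:2].astype(np.float32)*1000))
E
```

```text
[0.4862 0.2265 0.2299] [-0.1043  0.9945 -0.0003 -0.0003] [ 0.3678  0.2705  1.5601 -0.0005  1.3117 -1.4118] [[-0.0004 -0.9627 -0.2705  0.0787]
 [ 1.     -0.0005  0.0004 -0.0003]
 [-0.0005 -0.2705  0.9627 -0.1548]
 [ 0.      0.      0.      1.    ]]
((512.0126342773438, 233.23175048828125), (75.80047607421875, 55.99555969238281), 12.04030704498291)
```

View pics/w1b.png

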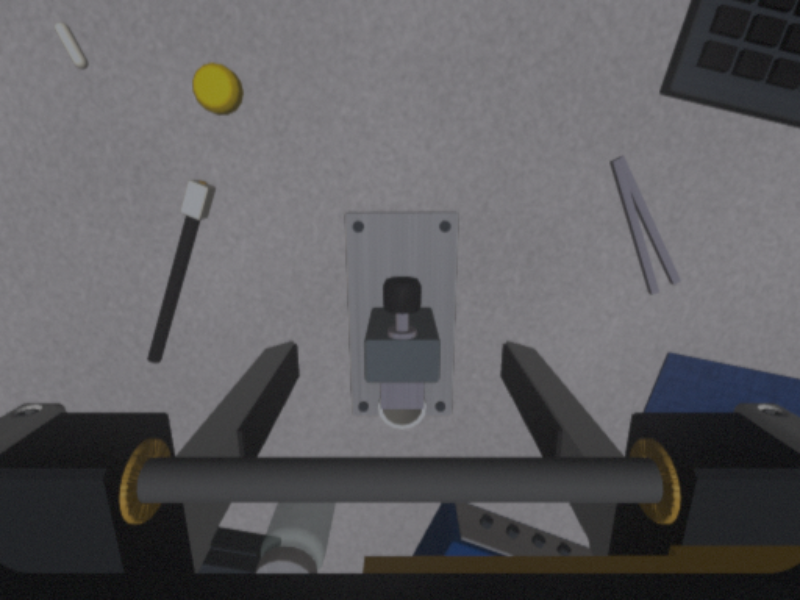

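The wrist picture shows the knob at (402,294), centred between the jaws and in line with them. I'm lowering and gripping it.

Emit:
move_arm(commands=[[[0, 0, 0, -0.0035, 0.0037, -0.0685, 0.7], [0, 0, 0, 0, 0, -0.0685, 0.7], [0, 0, 0, 0, 0, -0.0685, 0.6], [0, 0, 0, 0, 0, -0.0685, 0.6], [0, 0, 0, 0, 0, -0.0685, 0.5], [0, 0, 0, 0, 0, 0, 0.3], [0, 0, 0, 0, 0, 0, 0], [0, 0, 0, 0, 0, 0, 0]]], newtons=30)

```text
clock: 2.45
tcp_pos: [0.4835, 0.2306, 0.095]
eef_rot: [-0.105, 0.994, 0.0, 0.001]
wrist_force: [1.5, -16.6, -1.3]
grip_width: 0.0334
gripper_force: 8.7
```

Emit:
move_arm(commands=[[[0, 0, 0, 0, 0, 0, 0], [0, 0, 0, 0, 0, 0, 0], [0, 0, 0, 0, 0, 0, 0]]])

```text
clock: 2.75
tcp_pos: [0.484, 0.2278, 0.0949]
eef_rot: [-0.105, 0.994, -0.002, 0.001]
wrist_force: [3.0, -22.1, 2.7]
grip_width: 0.0265
gripper_force: 30.0
```

Emit:
move_arm(commands=[[[0, 0, 0, -0.0159, -0.0059, 0, 0], [0, 0, 0, -0.0159, -0.0054, 0, 0], [0, 0, 0, -0.0159, -0.0034, 0, 0], [0, 0, 0, -0.015, -0.0034, 0, 0], [0, 0, 0, 0, 0, 0, 0], [0, 0, 0, 0, 0, 0, 0]]])

```text
clock: 3.35
tcp_pos: [0.4599, 0.2224, 0.0951]
eef_rot: [-0.105, 0.994, -0.0, 0.003]
wrist_force: [11.4, -7.3, -5.2]
grip_width: 0.027
gripper_force: 30.0
```

Emit:
move_arm(commands=[[[0, 0, 0, 0, 0, 0, 0.4], [0, 0, 0, 0, 0, 0, 0.6], [0, 0, 0, 0, 0, 0, 0.6], [0, 0, 0, 0, 0, 0.06, 0.8], [0, 0, 0, 0, 0, 0.08, 0.8], [0, 0, 0, 0, 0, 0.1, 0.6], [0, 0, 0, 0, 0, 0.1, 0.4], [0, 0, 0, 0, 0, 0, 0.4]]])

```text
clock: 4.15
tcp_pos: [0.4594, 0.2238, 0.235]
eef_rot: [-0.105, 0.994, 0.001, 0.004]
wrist_force: [0.1, -0.9, -0.1]
grip_width: 0.0468
gripper_force: 0.0
```

Run:
```python
from h import *
np.set_printoptions(precision=4,suppress=True)
s,c=wrist('w2.png'); print(s['tcp_pos'],s['wrist_force'])
P=cloud(c);ok=c['depth']>0;x,y,z=P[...,0],P[...,1],P[...,2]
m=ok&(abs(x-.45)<.15)&(abs(y-.24)<.1)&(z>.095)&(z<.11); print('out: expect 101 long',cv2.minAreaRect(P[m][:,:2].astype(np.float32)*1000))
s,c=grab('top'); P=cloud(c);ok=c['depth']>0;x,y,z=P[...,0],P[...,1],P[...,2]
# rod in wrist & trough with lower detail
c=load('top');P=cloud(c)
for n in('top','side'):
    c=load(n);P=cloud(c);x,y,z=P[...,0],P[...,1],P[...,2];f=c['frame'].astype(int)
    m=(c['depth']>0)&(abs(y-.03)<.05)&(abs(x-.53)<.12)&(z>.006)&(z<.03)
    p=P[m];cx=p.mean(0);d=np.linalg.svd(p-cx)[2][0];t=(p-cx)@d;print(n,'rod',m.sum(),d,(cx+d*t.min()),(cx+d*t.max()),np.ptp(t))
    m=(c['depth']>0)&(abs(x-.45)<.3)&(abs(y+.16)<.07)&(x>.62)&(z>.02)&(z<.14);
    if m.any(): print('flask',P[m].mean(0),P[m].min(0),P[m].max(0))
    m=(c['depth']>0)&(x>.6)&(abs(y-.17)<.06)&(z>.02)&(z<.12);
    if m.any(): print('jar',P[m].mean(0),P[m].min(0),P[m].max(0))
```

```text
[0.4594 0.2238 0.235 ] [ 0.1284 -0.94   -0.1049]
out: expect 101 long ((500.1691589355469, 230.95018005371094), (100.10657501220703, 55.92611312866211), 11.68266487121582)
top rod 366 [-0.9816  0.186   0.0443] [0.6194 0.0096 0.0095] [0.442  0.0433 0.0175] 0.18076456288571685
flask [ 0.7204 -0.1825  0.0712] [ 0.6952 -0.224   0.0201] [ 0.7497 -0.1539  0.1298]
jar [0.826  0.1501 0.0643] [0.7221 0.11   0.0201] [0.9573 0.2067 0.1098]
side rod 570 [-0.9806  0.1932  0.0323] [0.6219 0.0128 0.0102] [0.4432 0.048  0.0161] 0.18227957501196598
flask [ 0.7225 -0.174   0.0679] [ 0.6951 -0.2096  0.0201] [ 0.7498 -0.1489  0.1288]
jar [0.8178 0.166  0.0622] [0.7223 0.1101 0.02  ] [0.9598 0.2127 0.109 ]
```

Emit:
move_arm(commands=[[[0, 0, -0.0213, 0.0155, -0.0786, 0, 0.4], [0, 0, -0.0213, 0.0155, -0.0786, -0.03, 0.4], [0, 0, -0.0213, 0.0155, -0.0786, -0.05, 0.4], [0, 0, -0.0213, 0.0155, -0.0786, -0.06, 0.4], [0, 0, -0.0213, 0.0155, -0.0786, -0.06, 0.4], [0, 0, -0.0213, 0.0155, -0.0786, -0.06, 0.4], [0, 0, 0, 0, 0, 0, 0.4]]])

```text
clock: 4.95
tcp_pos: [0.4934, 0.0317, 0.1212]
eef_rot: [0.098, 0.995, -0.0, -0.004]
wrist_force: [0.7, -0.4, 1.0]
grip_width: 0.0377
gripper_force: 0.0
```

Run:
```python
from h import *
np.set_printoptions(precision=4,suppress=True)
s,c=wrist('w3.png'); print(s['tcp_pos'],s['eef_rot'])
P=cloud(c);ok=c['depth']>0;x,y,z=P[...,0],P[...,1],P[...,2]
m=ok&(abs(y-.03)<.05)&(abs(x-.53)<.12)&(z>.006)&(z<.03)
p=P[m];cx=p.mean(0);d=np.linalg.svd(p-cx)[2][0];t=(p-cx)@d;print('rod',m.sum(),d,(cx+d*t.min()),(cx+d*t.max()),np.ptp(t))
f=cv2.imread('pics/w3.png')
m=ok&(abs(y-.03)<.05)&(abs(x-.5)<.015)&(z>.006)&(z<.03);p=P[m];print(p.mean(0),p[:,2].max())
# trough from stored views: upper-edge/trough cluster
for n in('top','side'):
    c=load(n);P=cloud(c);x,y,z=P[...,0],P[...,1],P[...,2]
    m=(c['depth']>0)&(abs(x-.52)<.12)&(abs(y+.26)<.1)
    for lo,hi in((.03,.04),(.04,.05),(.05,.06),(.06,.07),(.07,.08),(.08,.09),(.09,.1),(.1,.12)):
        k=m&(z>lo)&(z<hi); 
        if k.sum()>3:
            e=np.array([.938,-.347]);l=np.array([.347,.938]);q=P[k][:,:2];print(n,lo,k.sum(),(q@e).min().round(4),(q@e).max().round(4),'lat',(q@l).min().round(4),(q@l).max().round(4))
    k=m&(z>.004)&(z<.02)
    q=P[k][:,:2].astype(np.float32);print('plate',cv2.minAreaRect(q*1000),k.sum())
```

```text
[0.4934 0.0317 0.1212] [ 0.0978  0.9952 -0.0005 -0.0035]
rod 1815 [ 0.9807 -0.1899 -0.0469] [0.4436 0.0437 0.018 ] [0.6071 0.012  0.0102] 0.16677427558660904
[0.5    0.0327 0.014 ] 0.01634564971174098
top 0.03 76 0.5829 0.653 lat -0.0786 -0.0457
top 0.04 78 0.5826 0.6516 lat -0.0783 -0.0463
top 0.05 55 0.5827 0.6349 lat -0.0767 -0.0462
top 0.06 51 0.5828 0.6205 lat -0.08 -0.0466
top 0.07 49 0.5842 0.6141 lat -0.0795 -0.0469
top 0.08 51 0.5782 0.6025 lat -0.0784 -0.0467
top 0.09 51 0.5668 0.5917 lat -0.078 -0.0466
top 0.1 78 0.5574 0.5843 lat -0.0783 -0.0466
plate ((521.4132080078125, -259.67901611328125), (232.91726684570312, 197.5733642578125), 2.570084810256958) 1554
side 0.03 73 0.5819 0.6519 lat -0.0736 -0.0431
side 0.04 90 0.5819 0.6496 lat -0.0782 -0.0426
side 0.05 63 0.5821 0.6326 lat -0.0754 -0.0439
side 0.06 79 0.5817 0.6245 lat -0.0771 -0.044
side 0.07 34 0.5801 0.6123 lat -0.0745 -0.0433
side 0.08 40 0.5717 0.6045 lat -0.076 -0.0438
side 0.09 48 0.5603 0.5926 lat -0.0765 -0.0435
side 0.1 81 0.5575 0.5829 lat -0.0785 -0.0432
plate ((518.2801513671875, -256.651123046875), (194.24542236328125, 236.6334991455078), 88.36651611328125) 1386
```

Emit:
move_arm(commands=[[[-0.0064, -0.0328, 0, 0, 0.004, -0.0635, 0.4], [-0.0063, -0.0327, 0, 0, 0.003, -0.0635, 0.4], [0, 0, 0, 0, 0, -0.0635, 0.4], [0, 0, 0, 0, 0, 0, 0.4]]])

```text
clock: 5.4
tcp_pos: [0.4932, 0.0381, 0.047]
eef_rot: [0.094, 0.99, -0.01, 0.102]
wrist_force: [0.1, 0.2, 0.7]
grip_width: 0.0376
gripper_force: 0.0
```

Run:
```python
from h import *
np.set_printoptions(precision=4,suppress=True)
s=r.state(); print(s['tcp_pos'],Ro.from_quat(s['eef_rot']).as_matrix(),s['joint_positions'])
```

```text
[0.4932 0.0381 0.047 ] [[-0.9617  0.1877  0.1996]
 [ 0.1835  0.9822 -0.0392]
 [-0.2034 -0.0011 -0.9791]] [ 0.025   0.345   1.969  -0.0752  0.6289 -1.3007]
```

Emit:
move_arm(commands=[[[0, 0, 0, 0, -0.0088, -0.025, 0.4], [0, 0, 0, 0, 0, -0.0218, 0.4], [0, 0, 0, 0, 0, 0, 0.4], [0, 0, 0, 0, 0, 0, 0], [0, 0, 0, 0, 0, 0, 0], [0, 0, 0, 0, 0, 0, 0], [0, 0, 0, 0, 0, 0, 0]]], newtons=40)

```text
clock: 6.1
tcp_pos: [0.4954, 0.0336, 0.0308]
eef_rot: [0.095, 0.99, -0.01, 0.104]
wrist_force: [-0.2, 0.7, 1.3]
grip_width: 0.0109
gripper_force: 40.0
```

Emit:
move_arm(commands=[[[0, 0, 0, 0, 0, 0, 0.3], [0, 0, 0, 0, 0, 0, 0.3], [0, 0, 0, -0.003, 0, -0.0062, 0.3], [0, 0, 0, 0, 0, 0, 0.3], [0, 0, 0, 0, 0, 0, 0], [0, 0, 0, 0, 0, 0, 0], [0, 0, 0, 0, 0, 0, 0]]], newtons=40)

```text
clock: 6.8
tcp_pos: [0.494, 0.0336, 0.0281]
eef_rot: [0.095, 0.99, -0.01, 0.104]
wrist_force: [-0.1, 0.8, 0.2]
grip_width: 0.0104
gripper_force: 40.0
```

Emit:
move_arm(commands=[[[0, 0, 0, 0, 0, 0.05, 0], [0, 0, 0, 0, 0, 0.075, 0], [0.0079, 0.0409, 0, 0, 0, 0.075, 0], [0.0079, 0.0409, 0, 0, 0, 0.075, 0], [0.0079, 0.0409, 0, 0, 0, 0.075, 0], [0.0079, 0.0409, 0, 0, 0, 0.075, 0], [0.0079, 0.0409, 0, 0, 0, 0.075, 0], [0.0079, 0.0409, 0, 0, 0, 0.075, 0]]])

```text
clock: 7.6
tcp_pos: [0.4942, 0.0334, 0.2584]
eef_rot: [0.091, 0.955, 0.027, -0.282]
wrist_force: [-0.9, -0.3, -1.7]
grip_width: 0.0109
gripper_force: 40.0
```

Emit:
move_arm(commands=[[[0, 0, -0.0065, 0, -0.0881, 0, 0], [0, 0, -0.0065, 0, -0.0881, 0, 0], [0, 0, -0.0065, 0, -0.0881, 0, 0], [0, 0, -0.0065, 0, -0.0881, 0, 0], [0, 0, -0.0065, 0, -0.0881, 0, 0], [0, 0, -0.0065, 0, -0.0881, 0, 0], [0, 0, -0.0065, 0, -0.0881, 0, 0], [0, 0, -0.0065, 0, -0.0881, 0, 0]]])

```text
clock: 8.4
tcp_pos: [0.4938, -0.2498, 0.2565]
eef_rot: [0.169, 0.945, 0.049, -0.277]
wrist_force: [1.6, -0.4, -1.1]
grip_width: 0.0106
gripper_force: 40.0
```

```bash
cat > tr.py <<'E'
from h import *
from scipy.optimize import least_squares
np.set_printoptions(precision=4,suppress=True)
def fit(c):
    P=cloud(c);x,y,z=P[...,0],P[...,1],P[...,2]
    m=(c['depth']>0)&(abs(x-.53)<.1)&(abs(y+.265)<.08)&(z>.03)&(z<.117)
    p=P[m]
    def tf(q):
        e=np.array([np.cos(q[2]),np.sin(q[2]),0]);l=np.array([-np.sin(q[2]),np.cos(q[2]),0]);zz=np.array([0,0,1])
        d=p-np.array([q[0],q[1],.034]); return d@(zz-e)/2**.5,d@l,d@(zz+e)/2**.5
    q=np.array([.575,-.284,-.354])
    for it in range(6):
        X,Y,N=tf(q); k=(X>5e-3)&(X<.1)&(abs(abs(Y)-N-.0085)<.006)&(N<.007)&(N>-.007)
        def f(v):
            X,Y,N=[a[k] for a in tf(v)]; return (abs(Y)-N-.0085)/1e-3
        q=least_squares(f,q,loss='soft_l1').x
    return q,k.sum(),X,Y,N
if __name__=='__main__':
    s,_=wrist('w4.png'); print(s['tcp_pos'],Ro.from_quat(s['eef_rot']).as_matrix(),s['joint_positions'])
    for n in('top','side','wrist'):
        q,k,X,Y,N=fit(load(n)); print(n,q,np.degrees(q[2]),k)
        a=(abs(Y)<.02)&(N>-.012)&(N<.012); print('X range',np.percentile(X[a],[1,2,5,95,98,99]))
    grab('side','s4.png')
    a=cv2.imread('pics/w4.png');b=cv2.imread('pics/s4.png')[60:260,200:400]
    cv2.imwrite('pics/m4.png',np.hstack([cv2.resize(a,(400,300)),cv2.resize(b,(400,300))]))
E
python3 tr.py
```

```text
[ 0.4938 -0.2498  0.2565] [[-0.7891  0.3474 -0.5066]
 [ 0.2926  0.9377  0.1873]
 [ 0.5401 -0.0004 -0.8416]] [-0.4998  0.6215  1.0892 -0.0861  1.9953 -1.7283]
top [ 0.5802 -0.2812 -0.3416] -19.57327871145592 291
X range [-0.0022 -0.0014 -0.0004  0.1056  0.1065  0.1068]
side [ 0.5795 -0.2766 -0.3413] -19.556382046587775 186
X range [-0.0027 -0.0018  0.0001  0.1048  0.1065  0.1071]
wrist [ 0.5818 -0.2812 -0.3396] -19.46043382507421 232
X range [-0.0025 -0.0017 -0.0005  0.103   0.1063  0.1068]
```

View pics/m4.png

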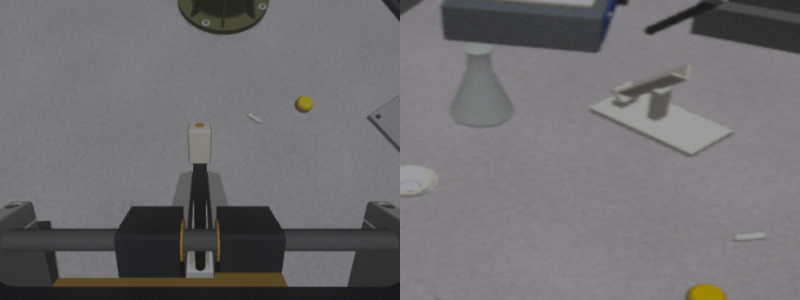

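The left half (wrist view) shows the rod held with its head at (200,140) and the shaft running straight between the jaws. The right half (side view) shows the rest, the flask standing untouched, and the rod's shaft coming in at the top. Next I'm measuring the rod as it sits in the hand.

```bash
cat > rod.py <<'E'
from tr import *
def rodfit(c,G,u,half=.013,skip=.014,lo=-.135,hi=.062):
    P=cloud(c)[c['depth']>0]
    for it in range(4):
        d=P-G; t=d@u; r_=np.linalg.norm(d-np.outer(t,u),axis=1)
        k=(r_<half)&(t>lo)&(t<hi)&(abs(t)>skip)
        k2=k&(t<.024)   # shaft only
        p=P[k2]; cam=-c['R'].T@c['t']
        v=cam-p; v/=np.linalg.norm(v,axis=1)[:,None]; v-=np.outer(v@u,u); v/=np.linalg.norm(v,axis=1)[:,None]
        p=p-v*.0055
        cx=p.mean(0); un=np.linalg.svd(p-cx)[2][0]; un*=np.sign(un@u)
        if it>0: u=un; G=cx+u*((G-cx)@u)
    tt=(P[k]-G)@u
    return G,u,k2.sum(),tt.min(),tt.max()
if __name__=='__main__':
    s=r.state(); R=Ro.from_quat(s['eef_rot']).as_matrix(); tcp=s['tcp_pos']
    G=tcp+.0203*R[:,2]; a=np.radians(12)
    u=-np.cos(-a)*-R[:,0]*1 
    u=R[:,0]*np.cos(a)-R[:,2]*np.sin(a)*-1 if 0 else R[:,0]*np.cos(a)+R[:,2]*np.sin(a)
    print('nominal',G,u)
    for n in('wrist','side','top'):
        _,c=grab(n) if n!='wrist' else wrist()
        g,uu,k,a0,a1=rodfit(c,G,u); print(n,k,g,uu,'elev',np.degrees(np.arcsin(uu[2])),'az',np.degrees(np.arctan2(-uu[1],-uu[0])),a0,a1)
E
python3 rod.py
```

```text
nominal [ 0.483  -0.2482  0.2387] [-0.8757  0.3286  0.3537]
wrist 1131 [ 0.4831 -0.2483  0.2388] [-0.6462  0.2466  0.7223] elev 46.241106830433374 az -20.886785579563934 -0.1250867908365632 0.05715907800789955
side 231 [ 0.4839 -0.2463  0.2386] [-0.6485  0.2455  0.7205] elev 46.09450089988693 az -20.73604412145295 -0.12303402580138495 0.05972471378622966rod.py:11: RuntimeWarning: Mean of empty slice.
  cx=p.mean(0); un=np.linalg.svd(p-cx)[2][0]; un*=np.sign(un@u)
  ret = um.true_divide(
Traceback (most recent call last):
  File "rod.py", line 23, in <module>
    g,uu,k,a0,a1=rodfit(c,G,u); print(n,k,g,uu,'elev',np.degrees(np.arcsin(uu[2])),'az',np.degrees(np.arctan2(-uu[1],-uu[0])),a0,a1)
                 ~~~~~~^^^^^^^
  File "rod.py", line 14, in rodfit
    return G,u,k2.sum(),tt.min(),tt.max()
                        ~~~~~~^^
ValueError: zero-size array to reduction operation minimum which has no identity
```

Emit:
move_arm(commands=[[[-0.0022, -0.0063, 0.0072, 0.0335, -0.0065, 0, 0], [0, 0, 0, 0, 0, -0.06, 0], [0, 0, 0, 0, 0, -0.07, 0], [0, 0, 0, 0, 0, -0.07, 0], [0, 0, 0, 0, 0, -0.059, 0], [0, 0, 0, 0, 0, 0, 0], [0, 0, 0, 0, 0, 0, 0]]])

```text
clock: 9.35
tcp_pos: [0.5078, -0.2503, 0.154]
eef_rot: [0.158, 0.949, 0.044, -0.267]
wrist_force: [-0.4, 0.2, -1.1]
grip_width: 0.0106
gripper_force: 40.0
```

```bash
cat > chk.py <<'E'
from rod import *
s=r.state(); R=Ro.from_quat(s['eef_rot']).as_matrix(); tcp=s['tcp_pos']; print(tcp,s['wrist_force'])
G=tcp+.0203*R[:,2]; u=np.array([-.6664,.2364,.7071]); O=np.array([.5805,-.2802,.034]);n=np.array([.6664,-.2364,.7071]);l=np.array([.334,.9425,0])
for nm in('wrist','side'):
    _,c=grab(nm) if nm!='wrist' else wrist()
    try:
        g,uu,k,a0,a1=rodfit(c,G,u,lo=-.135); O2=fit(c)[0] if nm=='side' else O
    except Exception as e: print(nm,e); continue
    o=np.array([*O2[:2],.034]); F=g-.124*uu
    for b in(F,g): d=b-o; print(nm,k,'x,y,n',d@u,d@l,d@n)
    print('elev',np.degrees(np.arcsin(uu[2])),'az',np.degrees(np.arctan2(-uu[1],-uu[0])),a0,a1)
E
python3 chk.py
```

```text
[ 0.5078 -0.2503  0.154 ] [-0.4344  0.2484 -1.0915]
wrist 1393 x,y,n 0.011678230845327377 0.0063566271153509945 0.005755503809791
wrist 1393 x,y,n 0.1355750712557503 0.0036680190514685536 0.009958344352297187
elev 46.927665319179745 az -17.693601798089432 -0.13498579380342215 0.05696648466013733
side 323 x,y,n 0.009751116122700923 0.0037319688058696284 0.006826057396902006
side 323 x,y,n 0.13368064637559943 0.002103754567163332 0.010593891718370585
elev 46.73552881850317 az -18.41528127836511 -0.13517064736789058 0.0594780333359341
```

Emit:
move_arm(commands=[[[0, 0, 0, -0.0022, -0.0065, -0.01, 0], [0, 0, 0, 0, 0, -0.0125, 0], [0, 0, 0, 0, 0, 0, 0], [0, 0, 0, 0, 0, 0, 0]]])

```text
clock: 9.85
tcp_pos: [0.5065, -0.2536, 0.144]
eef_rot: [0.159, 0.949, 0.045, -0.268]
wrist_force: [0.7, 0.3, -1.3]
grip_width: 0.011
gripper_force: 40.0
```

Emit:
move_arm(commands=[[[0, 0, 0, 0, 0, -0.004, 0], [0, 0, 0, 0, 0, 0, 0], [0, 0, 0, 0, 0, 0, 0]]])

```text
clock: 10.15
tcp_pos: [0.5066, -0.2536, 0.1425]
eef_rot: [0.159, 0.949, 0.045, -0.268]
wrist_force: [0.0, -0.0, -0.4]
grip_width: 0.0109
gripper_force: 40.0
```

```bash
python3 chk.py
```

```text
[ 0.5066 -0.2536  0.1425] [ 0.0496 -0.0489 -0.4349]
wrist 1743 x,y,n 0.0035201157634375574 -0.00020183194715181897 6.607658245095973e-05
wrist 1743 x,y,n 0.12751217010192034 0.00045572131859062716 0.0010809828918679496
elev 45.46774739779368 az -19.94640532984958 -0.13262495968073787 0.05689807123078477
side 247 x,y,n 0.0023696024377070015 -0.002704570958346866 -0.007043921294715167
side 247 x,y,n 0.12618845346778726 -0.0026331749406707976 -0.00038292415934002043
elev 48.07885935064618 az -19.56251931346011 -0.1313285666295692 0.06008159889045896
```

Emit:
move_arm(commands=[[[0, 0, 0, 0.0028, -0.001, -0.0048, 0], [0, 0, 0, 0, 0, 0, 0], [0, 0, 0, 0, 0, 0, 0]]])

```text
clock: 10.55
tcp_pos: [0.5075, -0.2541, 0.1409]
eef_rot: [0.159, 0.949, 0.044, -0.268]
wrist_force: [-4.3, -0.7, 4.5]
grip_width: 0.0107
gripper_force: 40.0
```

Emit:
move_arm(commands=[[[0, 0, 0, 0.0025, -0.0009, -0.0027, 0], [0, 0, 0, 0, 0, 0, 0], [0, 0, 0, 0, 0, 0, 0]]])

```text
clock: 10.85
tcp_pos: [0.5077, -0.2542, 0.1407]
eef_rot: [0.159, 0.949, 0.045, -0.269]
wrist_force: [-12.3, 3.1, 13.7]
grip_width: 0.0108
gripper_force: 40.0
```

Emit:
move_arm(commands=[[[0, 0, 0, 0, 0, 0, 0.3], [0, 0, 0, 0, 0, 0, 0.4], [0, 0, 0, 0, 0, 0, 0.4], [0, 0, 0, 0.02, -0.0076, 0.034, 0.4], [0, 0, 0, 0.04, -0.015, 0.067, 0.4], [0, 0, 0, 0.04, -0.015, 0.067, 0.4], [0, 0, 0, 0.04, -0.015, 0.067, 0.4], [0, 0, 0, 0, 0, 0, 0.4]]])

```text
clock: 11.65
tcp_pos: [0.5664, -0.276, 0.2364]
eef_rot: [0.159, 0.95, 0.044, -0.265]
wrist_force: [-0.3, 0.1, -0.1]
grip_width: 0.0375
gripper_force: 0.0
```

```bash
python3 chk.py
python3 - <<'E'
from rod import *
u=np.array([-.6664,.2364,.7071]); O=np.array([.5805,-.2802,.034])
for nm in('wrist','side','top'):
    _,c=wrist('w5.png') if nm=='wrist' else grab(nm,'x5%s.png'%nm)
    try:
        g,uu,k,a0,a1=rodfit(c,O+.128*u,u,lo=-.02,hi=.065,skip=0); print(nm,k,g,uu,a0+.128,a1+.128)
    except Exception as e: print(nm,e)
    P=cloud(c)[c['depth']>0]; d=P-O; t=d@u; rr=np.linalg.norm(d-np.outer(t,u),axis=1); k=(rr<.016)&(t>.155)&(t<.2); print('head',k.sum(),np.percentile(t[k],[2,50,98]) if k.any() else '', P[k].mean(0) if k.any() else '')
a=cv2.imread('pics/w5.png');b=cv2.imread('pics/x5side.png')[60:210,260:410]
cv2.imwrite('pics/m5.png',np.hstack([cv2.resize(a,(400,300)),cv2.resize(b,(300,300))]))
E
```

```text
[ 0.5664 -0.276   0.2364] [-0.3345  0.1282 -0.138 ]
wrist zero-size array to reduction operation minimum which has no identity
side zero-size array to reduction operation minimum which has no identity
wrist 384 [ 0.4952 -0.2509  0.1248] [-0.6664  0.2314  0.7088] 0.10803631866847163 0.18284564478510584
head 523 [0.1558 0.1706 0.1818] [ 0.4719 -0.2434  0.1601]
side 78 [ 0.4953 -0.2507  0.1249] [-0.6645  0.2535  0.703 ] 0.10859733115636935 0.18621116231873963
head 133 [0.1558 0.1763 0.1841] [ 0.4671 -0.2346  0.1571]
top zero-size array to reduction operation minimum which has no identity
head 0  rod.py:11: RuntimeWarning: Mean of empty slice.
  cx=p.mean(0); un=np.linalg.svd(p-cx)[2][0]; un*=np.sign(un@u)
  ret = um.true_divide(
rod.py:11: RuntimeWarning: Mean of empty slice.
  cx=p.mean(0); un=np.linalg.svd(p-cx)[2][0]; un*=np.sign(un@u)
  ret = um.true_divide(
```

View pics/m5.png

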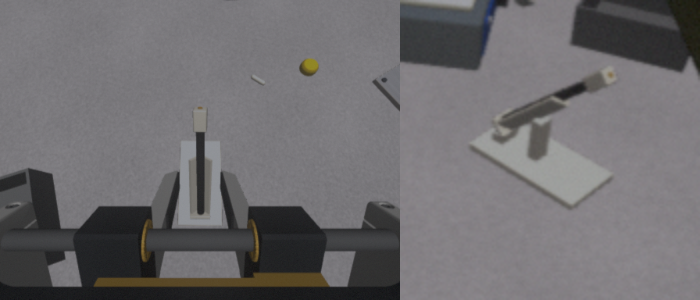

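The left half (wrist view) shows the rod lying straight in the trough with its head at (200,118) and its foot at (200,212). The right half (side view) shows it seated against the stop. I'm now turning the tool to line up with the rod from the head end.

Emit:
move_arm(commands=[[[-0.0141, -0.0399, 0, -0.035, 0.0126, 0.05, 0.4], [-0.0141, -0.0399, 0, -0.035, 0.0126, 0.05, 0.4], [-0.0141, -0.0399, 0, -0.035, 0.0126, 0.05, 0.4], [-0.0141, -0.0399, 0, -0.035, 0.0126, 0, 0.4], [-0.0141, -0.0399, 0, -0.035, 0.0126, 0, 0.4], [-0.0141, -0.0399, 0, -0.035, 0.0126, 0, 0.4]]])

```text
clock: 12.5
tcp_pos: [0.4795, -0.2447, 0.2933]
eef_rot: [0.165, 0.978, -0.024, 0.124]
wrist_force: [1.3, -0.1, 0.2]
grip_width: 0.0374
gripper_force: 0.0
```

Emit:
move_arm(commands=[[[-0.0141, -0.0399, 0, -0.035, 0.0126, -0.049, 0.4], [-0.0141, -0.0399, 0, -0.035, 0.0126, -0.05, 0.4], [-0.0141, -0.0399, 0, -0.035, 0.0126, -0.05, 0.4], [-0.0141, -0.0399, 0, -0.035, 0.0126, -0.05, 0.4], [0, 0, 0, 0, 0, -0.05, 0.4], [0, 0, 0, 0, 0, 0, 0.4]]])

```text
clock: 13.1
tcp_pos: [0.4302, -0.2237, 0.1983]
eef_rot: [0.152, 0.921, -0.058, 0.354]
wrist_force: [-0.8, -0.4, 0.1]
grip_width: 0.0376
gripper_force: 0.0
```

```bash
cat > st.py <<'E'
from rod import *
u=np.array([-.6664,.2364,.7071]); O=np.array([.5805,-.2802,.034]);n=np.array([.6664,-.2364,.7071]);l=np.array([.334,.9425,0])
s=r.state(); R=Ro.from_quat(s['eef_rot']).as_matrix(); p=s['tcp_pos']; d=p-O
print(p,'x,y,n',d@u,d@l,d@n,'toolz',R[:,2],'tilt',np.degrees(np.arctan2(R[0,2],-R[2,2])),'tooly',R[:,1],s['joint_positions'])
E
python3 st.py
python3 - <<'E'
from rod import *
u=np.array([-.6664,.2364,.7071]); O=np.array([.5805,-.2802,.034]);l=np.array([.334,.9425,0])
s,c=wrist(); P=cloud(c)[c['depth']>0]; d=P-O; t=d@u; rr=np.linalg.norm(d-np.outer(t,u),axis=1); k=(rr<.018)&(t>.155)&(t<.19); print('head',k.sum(),np.percentile(t[k],[2,50,98]),P[k].mean(0)); q=d[k]@l; print('lat',q.min(),q.max())
E
```

```text
[ 0.4302 -0.2237  0.1983] x,y,n 0.22968750965017917 0.0030814655980087834 0.0026716313273721535 toolz [ 0.6345 -0.2143 -0.7426] tilt 40.50940477696929 tooly [0.3214 0.9469 0.0013] [-0.6709 -0.1028  2.2061  0.6164  0.4028 -2.4073]
head 597 [0.1569 0.1805 0.1829] [ 0.46   -0.2392  0.158 ]
lat -0.010969692212261867 0.007588365010101629
```

Emit:
move_arm(commands=[[[0.013, 0.0366, 0, -0.0035, -0.0102, 0, 0.4], [0, 0, 0, 0.0317, -0.0113, -0.0356, 0.4], [0, 0, 0, 0.0317, -0.0113, -0.0356, 0.4], [0, 0, 0, 0, 0, 0, 0.4]]])

```text
clock: 13.55
tcp_pos: [0.4568, -0.2372, 0.1717]
eef_rot: [0.154, 0.94, -0.048, 0.302]
wrist_force: [-0.1, 0.3, -0.2]
grip_width: 0.0375
gripper_force: 0.0
```

```bash
python3 st.py
```

```text
[ 0.4568 -0.2372  0.1717] x,y,n 0.19001945690713493 -0.0008234333437669265 0.004782776447736947 toolz [ 0.5519 -0.1833 -0.8135] tilt 34.152460290025594 tooly [0.3192 0.9477 0.003 ] [-0.6372  0.0377  2.0964  0.4318  0.4472 -2.2198]
```

Emit:
move_arm(commands=[[[0, 0, 0, 0.0253, -0.009, -0.0403, 0.4], [0, 0, 0, 0, 0, 0, 0.4], [0, 0, 0, 0, 0, 0, 0.2], [0, 0, 0, 0, 0, 0, 0], [0, 0, 0, 0, 0, 0, 0], [0, 0, 0, 0, 0, 0, 0]]], newtons=35)

```text
clock: 14.15
tcp_pos: [0.4662, -0.2409, 0.1572]
eef_rot: [0.154, 0.939, -0.049, 0.303]
wrist_force: [-7.7, 1.1, 8.7]
grip_width: 0.0177
gripper_force: 35.0
```

```bash
python3 st.py
```

```text
[ 0.4662 -0.2409  0.1572] x,y,n 0.17254799119539993 -0.0011679606859183933 0.0016535817660121206 toolz [ 0.554  -0.185  -0.8117] tilt 34.31451292333864 tooly [0.3196 0.9475 0.0022] [-0.6302  0.0858  2.0874  0.4643  0.4063 -2.2509]
```

Emit:
move_arm(commands=[[[0, 0, 0, 0, 0, 0.04, 0], [0, 0, 0, 0, 0, 0.0725, 0], [0, 0, 0, 0, 0, 0.075, 0], [0.0148, 0.0419, 0, 0, 0, 0.045, 0], [0.0148, 0.0419, 0, 0, 0, 0.045, 0], [0.0148, 0.0419, 0, 0, 0, 0.045, 0], [0.0148, 0.0419, 0, 0, 0, 0.045, 0], [0.0148, 0.0419, 0, 0, 0, 0.045, 0]]])

```text
clock: 14.95
tcp_pos: [0.4659, -0.2407, 0.3231]
eef_rot: [0.164, 0.986, 0.012, -0.039]
wrist_force: [-0.7, 0.0, -1.3]
grip_width: 0.0181
gripper_force: 35.0
```

```bash
python3 st.py
```

```text
[ 0.4659 -0.2407  0.3231] x,y,n 0.29007859445741074 -0.0010714919322470033 0.1187165915564579 toolz [-0.0723  0.0357 -0.9967] tilt -4.150194993712445 tooly [0.3251 0.9456 0.0103] [-0.5435  0.2344  1.3925 -0.0068  1.5952 -1.7835]
```

Emit:
move_arm(commands=[[[0.0093, 0.0262, 0, 0.0233, 0.06, 0, 0], [0, 0, 0, 0.0233, 0.1017, 0, 0], [0, 0, 0, 0.0233, 0.1017, 0, 0], [0, 0, 0, 0.0233, 0.1017, 0, 0], [0, 0, 0, 0.0233, 0.1017, 0, 0], [0, 0, 0, 0.0233, 0.1017, 0, 0], [0, 0, 0, 0.0233, 0.1017, 0, 0]]])

```text
clock: 15.65
tcp_pos: [0.5314, 0.0289, 0.3215]
eef_rot: [0.164, 0.983, 0.019, -0.079]
wrist_force: [-0.0, -1.5, -0.6]
grip_width: 0.018
gripper_force: 35.0
```

Emit:
move_arm(commands=[[[0, 0, 0, 0.0233, 0.1017, 0, 0], [0, 0, 0, 0.0233, 0.1017, 0, 0], [0, 0, 0, 0.0233, 0.1017, 0, 0], [0, 0, 0, 0.0233, 0.1017, 0, 0], [0, 0, 0, 0.0233, 0.1017, 0, 0], [0, 0, 0, 0, 0.0417, 0, 0], [0, 0, 0, 0, 0, 0, 0], [0, 0, 0, 0, 0, 0, 0]]])

```text
clock: 16.45
tcp_pos: [0.578, 0.2466, 0.3213]
eef_rot: [0.164, 0.983, 0.019, -0.079]
wrist_force: [0.2, -0.0, -1.6]
grip_width: 0.0176
gripper_force: 35.0
```

```bash
cat > up.py <<'E'
from rod import *
def line(c,tcp,lo=.150,hi=.03):
    P=cloud(c)[c['depth']>0]; f=c['frame'][c['depth']>0].max(-1); u=np.array([0,0,1.]); G=np.array(tcp)
    cam=-c['R'].T@c['t']; half=.02
    for it in range(5):
        d=P-G; t=d@u; rr=np.linalg.norm(d-np.outer(t,u),axis=1); k=(rr<half)&(t>-lo)&(t<-hi)&(f<70)
        p=P[k]; v=cam-p; v-=np.outer(v@u,u); v/=np.linalg.norm(v,axis=1)[:,None]; p=p-v*.0055
        cx=np.median(p,0); q=np.linalg.svd(p-p.mean(0))[2][0]; u=q*np.sign(q[2]); G=p.mean(0); G=G+u*(tcp[2]-G[2])/u[2]; half=.012
    return G,u,k.sum()
if __name__=='__main__':
    s=r.state(); tcp=s['tcp_pos']; R=Ro.from_quat(s['eef_rot']).as_matrix(); print(tcp,'toolz',R[:,2],'tooly',R[:,1],s['wrist_force'])
    for nm in('wrist','side','top'):
        _,c=wrist('u_wrist.png') if nm=='wrist' else grab(nm,'u_%s.png'%nm)
        try:
            G,u,k=line(c,tcp); print(nm,k,'at tcp z',G,'dir deg',np.degrees(u[:2]),'foot(.171)',G-.171*u)
        except Exception as e: print(nm,e)
        P=cloud(c); m=(c['depth']>0)&(abs(P[...,2]-.1)<.006)&(abs(P[...,0]-.52)<.09)&(abs(P[...,1]-.235)<.06); q=cv2.minAreaRect(P[m][:,:2].astype(np.float32)*1000) if m.sum()>20 else None; print('block+knob',q)
        m=(c['depth']>0)&(abs(P[...,2]-.0815)<.003)&(np.hypot(P[...,0]-.5787,P[...,1]-.2475)<.026); print('rim',m.sum(),cv2.minEnclosingCircle(P[m][:,:2].astype(np.float32)*1000) if m.sum() else '')
    cv2.imwrite('pics/u.png',np.hstack([cv2.resize(cv2.imread('pics/u_wrist.png'),(400,300)),cv2.resize(cv2.imread('pics/u_side.png')[160:360,100:320],(400,300))]))
E
python3 up.py
```

```text
[0.578  0.2466 0.3213] toolz [-0.1495  0.0635 -0.9867] tooly [0.3254 0.9455 0.0116] [ 0.1584 -0.0282 -1.5611]
wrist 216 at tcp z [0.5768 0.247  0.3213] dir deg [-1.0794 -0.1767] foot(.171) [0.58   0.2475 0.1503]
block+knob ((501.0628356933594, 230.85630798339844), (101.09966278076172, 55.987003326416016), 11.798858642578125)
rim 166 ((579.7246704101562, 247.5234832763672), 19.446041107177734)
side 450 at tcp z [0.5766 0.248  0.3213] dir deg [-1.0633 -0.2677] foot(.171) [0.5798 0.2488 0.1503]
block+knob ((500.7447509765625, 232.0455322265625), (101.89591217041016, 56.53731918334961), 13.934139251708984)
rim 186 ((578.4091796875, 248.9241180419922), 20.130868911743164)
top 0 at tcp z [nan nan nan] dir deg [0. 0.] foot(.171) [nan nan nan]
block+knob ((499.546875, 229.6563720703125), (100.58919525146484, 55.93906784057617), 13.273944854736328)
rim 80 ((578.1812744140625, 247.29013061523438), 19.58814239501953)up.py:8: RuntimeWarning: invalid value encountered in divide
  cx=np.median(p,0); q=np.linalg.svd(p-p.mean(0))[2][0]; u=q*np.sign(q[2]); G=p.mean(0); G=G+u*(tcp[2]-G[2])/u[2]; half=.012
  return _methods._mean(a, axis=axis, dtype=dtype,
  ret = um.true_divide(
up.py:8: RuntimeWarning: Mean of empty slice.
  cx=np.median(p,0); q=np.linalg.svd(p-p.mean(0))[2][0]; u=q*np.sign(q[2]); G=p.mean(0); G=G+u*(tcp[2]-G[2])/u[2]; half=.012
```

View pics/u.png

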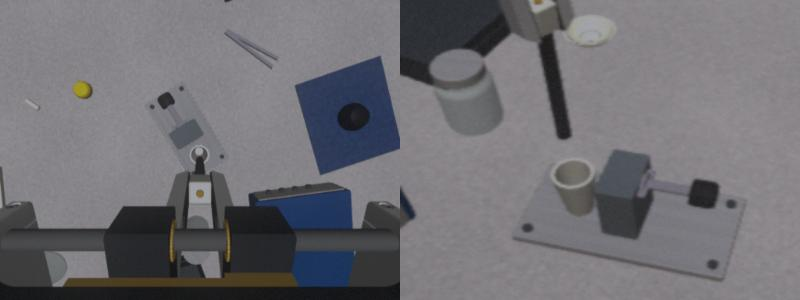

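The left half (wrist view) shows the rod hanging over the open cup mouth at (200,153). The right half (side view) shows it upright above the cup at (573,185), the knob out and the jar untouched. I'm lowering it.

Emit:
move_arm(commands=[[[0, 0.006, 0, 0.006, 0, -0.05, 0], [0, 0, 0, 0, 0, -0.05, 0], [0, 0, 0, 0, 0, -0.05, 0], [0, 0, 0, 0, 0, 0, 0], [0, 0, 0, 0, 0, 0, 0]]])

```text
clock: 17.1
tcp_pos: [0.5806, 0.247, 0.261]
eef_rot: [0.164, 0.982, 0.018, -0.089]
wrist_force: [-0.6, 0.3, -0.4]
grip_width: 0.0179
gripper_force: 35.0
```

```bash
python3 up.py 2>/dev/null
```

```text
[0.5806 0.247  0.261 ] toolz [-0.169   0.0639 -0.9835] tooly [0.3259 0.9454 0.0054] [-0.5517  0.3495 -0.4337]
wrist 218 at tcp z [0.5793 0.2472 0.261 ] dir deg [-0.0477 -0.2523] foot(.171) [0.5794 0.248  0.09  ]
block+knob ((516.2340087890625, 233.63807678222656), (131.3660125732422, 56.12082290649414), 12.551483154296875)
rim 229 ((579.5488891601562, 247.6855926513672), 19.722654342651367)
side 371 at tcp z [0.579  0.2488 0.261 ] dir deg [-0.1028 -0.4335] foot(.171) [0.5793 0.25   0.09  ]
block+knob ((516.95361328125, 236.20101928710938), (135.4867401123047, 56.592185974121094), 14.08537483215332)
rim 157 ((579.3057861328125, 249.9418182373047), 20.48815155029297)
top 3 at tcp z [0.5765 0.2301 0.261 ] dir deg [ -0.0477 -11.8654] foot(.171) [0.5766 0.2655 0.0937]
block+knob ((516.799072265625, 224.00291442871094), (128.70843505859375, 47.10739517211914), 22.899595260620117)
rim 53 ((577.7137451171875, 246.53660583496094), 19.48141098022461)
```

Emit:
move_arm(commands=[[[0, 0, 0, 0, 0, -0.038, 0], [0, 0, 0, 0, 0, -0.038, 0], [0, 0, 0, 0, 0, -0.038, 0], [0, 0, 0, 0, 0, -0.038, 0], [0, 0, 0, 0, 0, 0, 0], [0, 0, 0, 0, 0, 0, 0]]])

```text
clock: 17.85
tcp_pos: [0.5806, 0.2474, 0.2008]
eef_rot: [0.164, 0.982, 0.018, -0.088]
wrist_force: [0.6, 0.3, -1.2]
grip_width: 0.0178
gripper_force: 35.0
```

Emit:
move_arm(commands=[[[0, 0, 0, 0, 0, -0.01, 0], [0, 0, 0, 0, 0, 0, 0], [0, 0, 0, 0, 0, 0, 0]]])

```text
clock: 18.15
tcp_pos: [0.5805, 0.2474, 0.1968]
eef_rot: [0.164, 0.982, 0.018, -0.088]
wrist_force: [1.5, -0.7, -1.2]
grip_width: 0.0181
gripper_force: 35.0
```

Emit:
move_arm(commands=[[[0, 0, 0, 0, 0, -0.007, 0], [0, 0, 0, 0, 0, 0, 0], [0, 0, 0, 0, 0, 0, 0]]])

```text
clock: 18.45
tcp_pos: [0.5805, 0.2474, 0.1937]
eef_rot: [0.164, 0.982, 0.018, -0.088]
wrist_force: [0.3, 0.6, -0.7]
grip_width: 0.0176
gripper_force: 35.0
```

Emit:
move_arm(commands=[[[0, 0, 0, 0, 0, -0.006, 0], [0, 0, 0, 0, 0, 0, 0], [0, 0, 0, 0, 0, 0, 0]]])

```text
clock: 18.75
tcp_pos: [0.5805, 0.2474, 0.1912]
eef_rot: [0.164, 0.982, 0.018, -0.089]
wrist_force: [0.5, -0.0, -0.9]
grip_width: 0.0177
gripper_force: 35.0
```

Emit:
move_arm(commands=[[[0, 0, 0, 0, 0, -0.004, 0], [0, 0, 0, 0, 0, 0, 0], [0, 0, 0, 0, 0, 0, 0]]])

```text
clock: 19.05
tcp_pos: [0.5805, 0.2474, 0.1897]
eef_rot: [0.164, 0.982, 0.018, -0.088]
wrist_force: [0.6, -0.1, -1.3]
grip_width: 0.0178
gripper_force: 35.0
```

Emit:
move_arm(commands=[[[0, 0, 0, 0, 0, -0.003, 0], [0, 0, 0, 0, 0, 0, 0], [0, 0, 0, 0, 0, 0, 0]]])

```text
clock: 19.35
tcp_pos: [0.5806, 0.2474, 0.189]
eef_rot: [0.164, 0.982, 0.018, -0.088]
wrist_force: [-0.1, -0.1, 5.3]
grip_width: 0.018
gripper_force: 35.0
```

Emit:
move_arm(commands=[[[0, 0, 0, 0, 0, -0.003, 0], [0, 0, 0, 0, 0, 0, 0], [0, 0, 0, 0, 0, 0, 0]]])

```text
clock: 19.65
tcp_pos: [0.5808, 0.2475, 0.1889]
eef_rot: [0.164, 0.982, 0.018, -0.088]
wrist_force: [-1.6, -0.9, 11.9]
grip_width: 0.0176
gripper_force: 35.0
```

Emit:
move_arm(commands=[[[0, 0, 0, 0, 0, 0.003, 0], [0, 0, 0, 0, 0, 0, 0.25], [0, 0, 0, 0, 0, 0, 0.5], [0, 0, 0, 0, 0, 0, 1], [0, 0, 0, 0, 0, 0, 1], [0, 0, 0, 0, 0, 0, 1]]])

```text
clock: 20.25
tcp_pos: [0.5805, 0.2474, 0.1884]
eef_rot: [0.164, 0.982, 0.018, -0.089]
wrist_force: [-0.5, -0.8, -0.5]
grip_width: 0.052
gripper_force: 0.0
```

Run:
```python
from h import *
wrist('v_wrist.png');grab('side','v_side.png')
cv2.imwrite('pics/v.png',np.hstack([cv2.resize(cv2.imread('pics/v_wrist.png'),(400,300)),cv2.resize(cv2.imread('pics/v_side.png')[160:360,100:320],(400,300))]))
```

```text
(no output)
```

View pics/v.png

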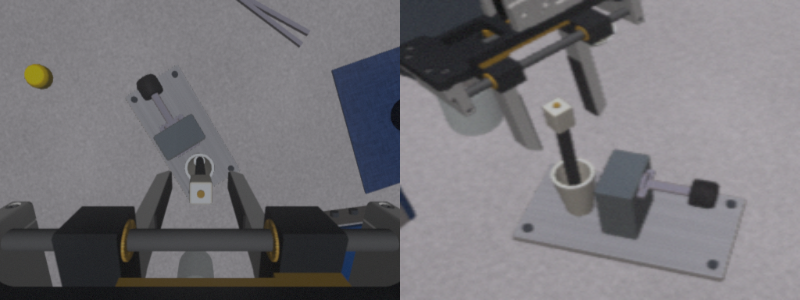

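The left half (wrist view) shows the rod's head at (200,192) free between the open jaws. The right half (side view) shows the rod standing in the cup with a slight lean and the knob still out. I'm withdrawing along the tool, then going round to the knob.

Emit:
move_arm(commands=[[[0, 0, 0, 0, 0, 0, 1], [0, 0, 0, 0.006, -0.0024, 0.036, 1], [0, 0, 0, 0.0127, -0.0048, 0.0737, 1], [0, 0, 0, 0.0127, -0.0048, 0.0737, 1], [0, 0, 0, 0.0127, -0.0048, 0.0737, 1], [-0.0094, -0.0273, 0, 0, 0, 0.03, 0.5], [-0.0094, -0.0273, 0, 0, 0, 0, 0.2]]])

```text
clock: 21.05
tcp_pos: [0.5991, 0.2404, 0.3055]
eef_rot: [0.165, 0.986, 0.003, 0.004]
wrist_force: [0.8, 0.3, -0.7]
grip_width: 0.0814
gripper_force: 0.0
```

Emit:
move_arm(commands=[[[0, 0, 0.0344, -0.0847, -0.0118, 0, 0], [0, 0, 0.0344, -0.0847, -0.0118, 0, 0], [0, 0, 0.0344, -0.0847, -0.0118, 0, 0], [0, 0, 0.0344, -0.0847, -0.0118, 0, 0], [0, 0, 0.0344, -0.0847, -0.0118, 0, 0], [0, 0, 0, 0, 0, 0, 0], [0, 0, 0, 0, 0, 0, 0]]], newtons=20)

```text
clock: 21.75
tcp_pos: [0.4287, 0.2172, 0.304]
eef_rot: [-0.105, 0.995, 0.003, 0.001]
wrist_force: [-0.2, -0.8, -0.2]
grip_width: 0.0255
gripper_force: 0.0
```

Run:
```python
from rod import *
s,c=wrist(); R=Ro.from_quat(s['eef_rot']).as_matrix(); print(s['tcp_pos'],R[:,2],R[:,1],s['grip_width'])
P=cloud(c);m=(c['depth']>0)&(abs(P[...,2]-.1)<.006)&(abs(P[...,0]-.5)<.08)&(abs(P[...,1]-.235)<.06);print(cv2.minAreaRect(P[m][:,:2].astype(np.float32)*1000))
m=(c['depth']>0)&(P[...,2]>.11)&(P[...,2]<.2)&(abs(P[...,0]-.57)<.05)&(abs(P[...,1]-.24)<.05);print('rod',P[m].min(0),P[m].max(0))
```

```text
[0.4287 0.2172 0.304 ] [ 0.0009  0.0065 -1.    ] [-0.2079  0.9781  0.0062] 0.025548117923794314
((514.3386840820312, 237.68234252929688), (130.00894165039062, 53.266597747802734), 6.089358329772949)
rod [0.5724 0.2388 0.1102] [0.5891 0.2581 0.1997]
```

Emit:
move_arm(commands=[[[0, 0, 0, 0, -0.004, -0.1, 0], [0, 0, 0, 0, 0, -0.11, 0], [0, 0, 0, 0, 0, -0.11, 0], [0, 0, 0, 0, 0, -0.11, 0], [0, 0, 0, 0, 0, -0.11, 0], [0, 0, 0, 0, 0, 0, 0], [0, 0, 0, 0.0245, 0.0052, 0, 0], [0, 0, 0, 0, 0, 0, 0]]])

```text
clock: 22.6
tcp_pos: [0.4411, 0.2182, 0.0897]
eef_rot: [-0.104, 0.995, 0.004, 0.002]
wrist_force: [0.3, -0.2, -0.1]
grip_width: 0.0003
gripper_force: 0.0
```

Emit:
move_arm(commands=[[[0, 0, 0, 0.0122, 0.0026, 0, 0], [0, 0, 0, 0.0122, 0.0026, 0, 0], [0, 0, 0, 0.0122, 0.0026, 0, 0], [0, 0, 0, 0, 0, 0, 0]]])

```text
clock: 23.0
tcp_pos: [0.4543, 0.221, 0.0885]
eef_rot: [-0.105, 0.994, 0.003, 0.001]
wrist_force: [-0.1, -0.3, -0.0]
grip_width: 0.0004
gripper_force: 0.0
```

```bash
cat > k.py <<'E'
from h import *
np.set_printoptions(precision=4,suppress=True)
s=r.state();print(s['tcp_pos'],s['wrist_force'])
for nm in('side','top'):
    _,c=grab(nm,'k_%s.png'%nm);P=cloud(c);f=c['frame'].max(-1)
    e=np.array([.978,.2088,0]);l=np.array([-.2088,.978,0]);O=np.array([.5296,.2370,0])
    X=(P-O)@e;Y=(P-O)@l;Z=P[...,2]
    for nme,m in(('gate/rim',(X>.021)&(X<.075)&(Z>.08)&(Z<.095)&(abs(Y)<.022)),('knob',(X<-.02)&(X>-.095)&(abs(Y)<.018)&(Z>.07)&(Z<.103)&(f<45)),('rod',(X>.02)&(X<.09)&(abs(Y)<.04)&(Z>.1))):
        m=m&(c['depth']>0); 
        if m.sum(): print(nm,nme,m.sum(),'X',np.percentile(X[m],[2,50,98]),'Y',np.percentile(Y[m],[2,50,98]),'Z',Z[m].min(),Z[m].max())
cv2.imwrite('pics/k.png',np.hstack([cv2.resize(cv2.imread('pics/k_side.png')[200:350,130:300],(480,424)),cv2.resize(cv2.imread('pics/k_top.png')[165:265,125:205],(320,424))]))
E
python3 k.py
```

```text
[0.4543 0.221  0.0885] [-0.0618 -0.3061 -0.0472]
side gate/rim 313 X [0.0237 0.0363 0.0682] Y [-0.0157  0.0061  0.02  ] Z 0.08000964118038503 0.09479806908074508
side rod 500 X [0.0391 0.0473 0.0594] Y [-0.0031  0.0077  0.0143] Z 0.10001796257990583 0.20053643121751527
top gate/rim 182 X [0.0217 0.0357 0.0667] Y [-0.018  -0.0024  0.0168] Z 0.08039021532874314 0.09418992588371634
top knob 2 X [-0.0427 -0.0426 -0.0425] Y [-0.0106 -0.0098 -0.009 ] Z 0.09401299386924115 0.09661920389037446
top rod 160 X [0.0382 0.0465 0.0565] Y [-0.0097 -0.0026  0.0104] Z 0.10253165246390386 0.20036724676389905
```

View pics/k.png

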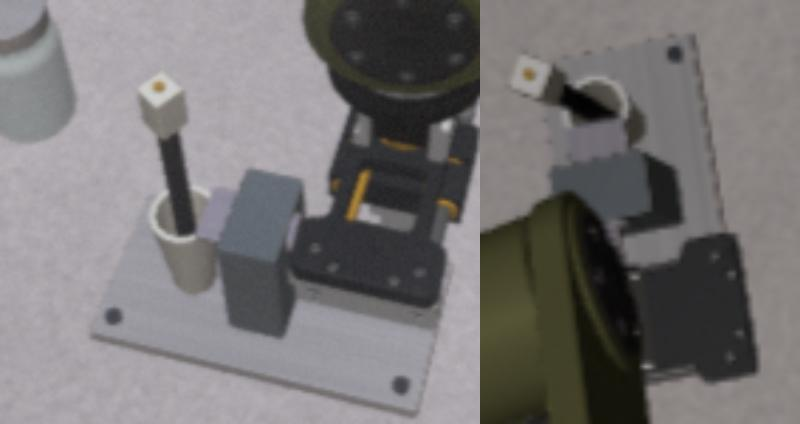

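The left half (side view) shows the gate has snapped in over the cup and the rod standing; the right half (top view) agrees. I'm pushing on to the home stop to be sure it closes.

Emit:
move_arm(commands=[[[0, 0, 0, 0.0122, 0.0026, 0, 0], [0, 0, 0, 0.0122, 0.0026, 0, 0], [0, 0, 0, 0, 0, 0, 0]]])

```text
clock: 23.4
tcp_pos: [0.4636, 0.2229, 0.0874]
eef_rot: [-0.105, 0.994, 0.003, 0.0]
wrist_force: [0.5, -0.5, -0.4]
grip_width: 0.0003
gripper_force: 0.0
```

Emit:
move_arm(commands=[[[0, 0, 0, 0.0073, 0.0016, 0, 0], [0, 0, 0, 0, 0, 0, 0], [0, 0, 0, 0, 0, 0, 0]]])

```text
clock: 23.7
tcp_pos: [0.4656, 0.2233, 0.0871]
eef_rot: [-0.105, 0.994, 0.003, -0.0]
wrist_force: [-2.9, -0.7, -0.7]
grip_width: 0.0005
gripper_force: 1.4
```

Emit:
move_arm(commands=[[[0, 0, 0, 0.005, 0.001, 0, 0], [0, 0, 0, 0, 0, 0, 0], [0, 0, 0, 0, 0, 0, 0]]])

```text
clock: 24.0
tcp_pos: [0.4658, 0.2233, 0.0869]
eef_rot: [-0.105, 0.994, 0.002, -0.003]
wrist_force: [-17.8, -5.2, 10.4]
grip_width: 0.0006
gripper_force: 9.8
```

Emit:
move_arm(commands=[[[0, 0, 0, -0.03, -0.0064, 0, 0], [0, 0, 0, -0.06, -0.0128, 0, 0], [0, 0, 0, 0, 0, 0.1, 0], [0, 0, 0, -0.02, 0, 0.12, 0], [0, 0, 0, -0.02, -0.1, 0.12, 0], [0, 0, 0, 0, -0.12, 0.05, 0], [0, 0, 0, 0, -0.12, 0, 0], [0, 0, 0, 0, 0, 0, 0]]])

```text
clock: 24.8
tcp_pos: [0.4179, 0.0864, 0.2336]
eef_rot: [-0.103, 0.995, 0.003, 0.001]
wrist_force: [-0.5, 0.1, -0.3]
grip_width: 0.0001
gripper_force: 0.0
```

```bash
python3 k.py
python3 - <<'E'
from h import *
c=load('side');P=cloud(c);m=(c['depth']>0)&(P[...,2]>.095)&(P[...,2]<.105)&(abs(P[...,0]-.51)<.06)&(abs(P[...,1]-.235)<.05);e=np.array([.978,.2088,0]);print(np.ptp(P[m]@e))
E
```

```text
[0.4179 0.0864 0.2336] [-0.5257  0.1328 -0.2741]
side gate/rim 417 X [0.024  0.0403 0.0664] Y [-0.0151  0.0052  0.0201] Z 0.08009677912835755 0.09453552146326866
side knob 176 X [-0.0558 -0.0463 -0.0362] Y [-0.0043  0.0094  0.0154] Z 0.08466669981995813 0.10297000717453829
side rod 517 X [0.0598 0.0721 0.088 ] Y [-0.002   0.0079  0.0152] Z 0.10002501677005841 0.19864070548045396
top gate/rim 212 X [0.0219 0.0379 0.0659] Y [-0.0178 -0.0019  0.0164] Z 0.08004588953575073 0.09497996595619503
top knob 104 X [-0.0566 -0.0462 -0.0357] Y [-0.013  -0.0028  0.0106] Z 0.08992155806452345 0.10280012844384333
top rod 210 X [0.0588 0.0725 0.088 ] Y [-0.0082 -0.001   0.0121] Z 0.10072035287667931 0.19881116297485116
0.07699918038097076
```

View pics/k.png

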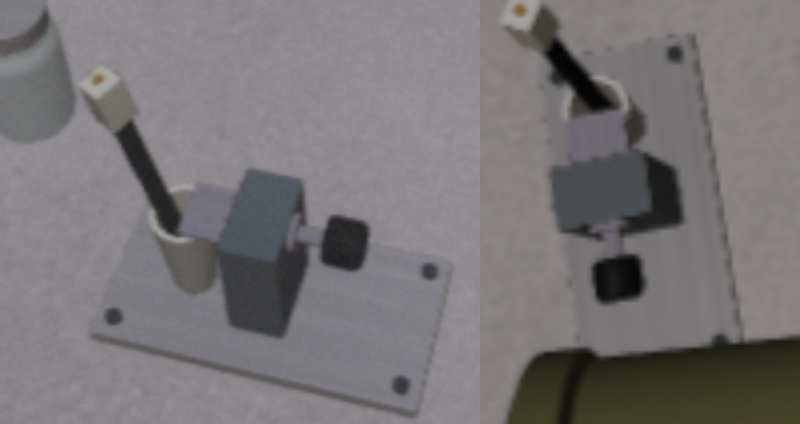

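Both views show the knob home (77 mm from its outer face to the back of the block), the gate closed on the rod, and the rod standing in the cup. The arm is clear of everything, so I'm handing in.

```bash
python3 -c "
from rig import r
print(r.sign_off())"
```

```text
the job is handed in; nothing more can be done
None
```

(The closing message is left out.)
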